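# Close up the van's fuse box

### The job

The cover of the fuse and relay box is lying beside it on the van's bench. Put the cover back: hold it tilted with its free end up, hook its flat lip under the ledge of the box, swing it down, and press the free end until the box's spring catch snaps over it, so that it lies flat and shut. Let go, and leave the other things on the bench where they are.

Things in the scene. Friction and masses are not known exactly. Their poses are not given: they have to be found in the camera images.
- fusebox: Open grey plastic fuse and relay box bolted to the bench, 190 long (x) x 120 wide (y). The tops of its side and front walls, at height 60, are the cover's seat; relays and fuses inside reach 50. Origin: centre of its underside, z up. The ledge is at its -x end, the spring catch at its +x end. Low ears (6 high) and glands stick out at the sides to y = +-84.
- ledge_edge (a point): Middle of the ledge's lower front edge; axes as the box; at x = -71, y = 0, z = 67.5 in the box frame. The ledge spans the box's full width, overhangs 18 mm from the rear wall (inner face at x = -89) towards +x, is open below, and its top is at 76.
- catch (a joint): The spring catch in the middle of the box's +x end, 34 wide; 0 upright (rest), grows (rad) as it is pushed away from the box, about 0.07 to 0.1 as the cover passes. Its hook covers box x = 94 to 107, underside at height 66, with a ramp on top rising away from the box to about 83; the cover's end pushes it out and it springs back over the plate.
- lid: The grey plastic cover, a loose shell of 0.14 to 0.26 kg, right way up at the start. Origin: centre of its underside (skirts' lower edge), z up, x from lip to free end. Plate x = -66 to 100, 136 wide, z = 12 to 17; on it a crown x = -57 to 77, y = +-52, top z = 25. Shut, its origin is about 48 above the box's, up to 2 nearer the ledge, axes parallel.
- lid_lip (a point): Middle of the lip's tip, at its underside; axes as the cover; at x = -87, y = 0, z = 12 in the cover's frame. The lip is a flat tongue, 100 wide and 4 thick, reaching 21 mm from the plate's -x edge. No skirt at this end. Shut, the tip lies about 15 mm under the ledge.
- lid_front (a point): Middle of the free edge, on the plate's top (cover frame x = 100, z = 17). Shut it is 65 above the box's underside, resting on the catch's ramp it is above 75. Skirts hang to z = 0 along the sides (inner faces y = +-64.5, 4.5 play beside the box) and at this end either side of the catch (inner face x = 97).
- lid_grip (a point): Top centre of the cover's grip rib (cover frame x = 12, y = 0, z = 49); axes as the cover. The rib stands on the crown across the cover: 16 thick (x), 64 long (y), 24 high; the cover balances near it. To latch, the hooked cover must be pushed down with 8 to 12 N at its free edge, or 10 to 16 N on the crown's end between rib and free edge; its own weight is not enough.
- meter: Bystander: black multimeter 170 x 82 x 34, lying on the bench. Origin: centre of its underside.
- bin: Bystander: red parts bin 160 x 100 x 75 with stock. Origin: centre of its underside.
- driver: Bystander: screwdriver 200 long lying on the bench beyond the box and cover. Origin: at the bench, under the middle of its length.
Things that resemble listed ones, but are neither listed nor needed, are in the scene too. What is shaped like the lid but purple or turquoise is not meant.

How it is judged:
On the way:
1. the lip is under the ledge while the cover is still tilted, free end up (x of lid_lip in the frame of fusebox between -0.095 and -0.076 m and z of lid_lip in the frame of fusebox between 0.035 and 0.066 m and y of lid in the frame of fusebox between -0.02 and 0.02 m and z of lid_front in the frame of fusebox above 0.075 m), for 0.1 s.
At the end, for the whole second after the job is handed in: The cover lies shut on the box and at rest: lip at least 6 mm under the ledge, free edge within 2.5 mm of fully down (held under the catch), level within 2 degrees, in line with the box within 4 degrees and 7 mm sideways (x of lid_lip in the frame of fusebox below -0.077 m and z of lid_lip in the frame of fusebox below 0.065 m and z of lid_front in the frame of fusebox between 0.062 and 0.0675 m and y of lid in the frame of fusebox between -0.007 and 0.007 m and angle between the x axis of lid and the x axis of fusebox, either way round below 0.07 rad and angle between lid's own z axis and vertical below 0.035 rad and linear speed of lid below 0.02 m/s); the robot touches nothing.
It fails at once if a bystander (multimeter, bin or screwdriver) is shifted by more than 30 mm (distance of any of meter, bin, driver from where it was at the start of the episode above 0.03 m).
It also fails if it takes over 48 s, if anything falls off the work surface, if the arm or the gripper's body presses on something with over 40 N, if the wrist force passes 120 N, or if a joint passes its speed limit or range.

### The arm

A 7-joint arm with a two-finger parallel gripper is mounted at the origin on the work surface. World frame = base frame: x ahead of the robot, y to its left, z up, the work surface at z = 0. Lengths are in m, angles in rad, forces in N, time in s.
With the tool pointing down it reaches from about 0.35 to 0.9 m from the base axis. Payload 19.9 kg.
Tool frame: the origin (TCP) lies at the very end of the fingers, on their centre line; the grasp point (between the pads) lies 19 mm behind it; z points along the fingers, x is the direction in which the jaws open and shut, and the axes are right-handed (so a half turn about z gives the same grasp; the last joint's range is limited). The gripper opens to 94 mm and grips with 3 to 60 N. Pads are 16 mm wide; open, the fingers measure 119 mm over their backs; the gripper's body (75 mm by 177 mm) begins 78 mm behind the grasp point.
Start: joints at [-0.042, 0.417, -0.01, 1.614, 0.005, 1.111, -0.053], TCP at [0.625, 0, 0.205] pointing down, gripper open.
Joint ranges: [-2.81, 2.81], [-0.39, 2.02], [-1.27, 1.25], [0.06, 2.57], [-1.19, 4.33], [0.19, 2], [-2.82, 2.82]. Speed limits (rad/s): [1.89, 1.89, 2.39, 2.39, 3.01, 3.01, 3.01].

### API

Orientations are given as a rotation vector (axis times angle).
In Python, from plant import arm gives the robot as it stands.
- The arm moves only by the tool carry_out, never from a script. Its argument "targets" is a list of rows, each a list of 3 entries, a list of its own where there are three numbers: the closure, from 0 (fully open) to 1 (shut), then the shift along the tool's x, y, z in mm, then the turn about the tool's z in rad. A call has 1 to 20 rows; each row shifts and turns the pose as measured when the row begins, along the tool's axes as they then stand; what a row does not reach is not made up. A row lasts 1/10 s, in which the tool goes at most 50 mm and 8.59 degrees, less where a joint would pass 70% of its speed; a pose out of reach is approached as far as the arm can. A call with a gripper value outside its range is refused whole. The fingers move at their own pace and stop on an object; "squeeze" is the grip in N (left out, the last holds). Time passes only in rows, so rows that do not move let the fingers close. It gives the time, the measured TCP pose, the force and the opening at its end, in the units of the state.
- arm.state(): the state, without advancing time (a new reading comes with each control period).
- arm.camera(name): name is "scene" or "side" or "wrist"; returns a dict with "pixels" (384x512x3 uint8, blue, green, red), "fx", "fy", "cx", "cy" (pixels), "xyz" and "orientation" of the camera in the world. Camera axes: x right, y down, z forward; pixel columns grow to the right and rows downward; lengths in m; the calibration is good to about 2 mm. A picture is of the moment at which its call begins. There is no depth.
- arm.sign_off(): hands the job in, once; it reports no verdict.
The state is a dict: "time_s": time; "joint_pos": joint angles; "joint_velocities": joint speeds; "joint_efforts": joint torques, N m; "eef_pos": TCP position; "ee_rot": TCP orientation; "contact_force": force on the tool from outside, world axes, zero at the start; "ft_torque": the same for the moment, N m; "gripper_width": opening from 0.0 (shut) to 1.0 (fully open).
Only numpy, scipy, OpenCV 4.12 (cv2) and the standard library are available. Lean on these libraries where they do the work, as an engineer would, in place of code of your own. Each camera call takes 0.05 s, during which the arm holds its last target.

## Working session

There is one attempt and no reset: what is moved stays moved. The work goes in short steps, Python scripts to look and compute and a tool call to move; the robot and the scene stay as the last step left them, time stands still between calls to the robot, and variables do not carry over. Pictures are saved under pics/ and viewed, and the job is handed in when it is done.

Besides the shell and the picture viewer there is one more tool, called after "Call:" in YAML: its name, and indented under it one key for each argument. carry_out: Moves the arm, as the interface text tells. Its arguments: {"type":"object","properties":{"targets":{"type":"array","items":{"type":"array"}},"squeeze":{"type":"number"}},"required":["targets"]}

```bash
mkdir -p pics; ls
cat > h.py <<'E'
import numpy as np, cv2
from scipy.spatial.transform import Rotation as R
from plant import arm
def cam(n,save=None):
    c=arm.camera(n)
    c['pixels']=np.array(c['pixels'],dtype=np.uint8)
    if save: cv2.imwrite(f'pics/{save}.png',c['pixels'])
    return c
def rot(o):
    o=np.array(o,float)
    return R.from_rotvec(o).as_matrix() if o.size==3 else o
def ray(c,u,v):
    d=rot(c['orientation'])@np.array([(u-c['cx'])/c['fx'],(v-c['cy'])/c['fy'],1.])
    return np.array(c['xyz']),d/np.linalg.norm(d)
def onz(c,u,v,z):
    p,d=ray(c,u,v); return p+d*(z-p[2])/d[2]
def proj(c,P):
    q=rot(c['orientation']).T@(np.array(P,float)-np.array(c['xyz']))
    return np.array([c['cx']+c['fx']*q[0]/q[2], c['cy']+c['fy']*q[1]/q[2]])
E
python3 - <<'E'
from h import *
for n in ['scene','side','wrist']:
    c=cam(n,n+'0'); print(n,{k:np.round(v,4).tolist() for k,v in c.items() if k!='pixels'})
print(arm.state())
E
```

```text
pics
scene {'fx': 358.9126, 'fy': 358.9126, 'cx': 253.4369, 'cy': 192.8802, 'xyz': [1.1846, 0.2031, 0.8204], 'orientation': [-1.5512, -2.0719, 0.7999]}
side {'fx': 348.4672, 'fy': 348.4672, 'cx': 257.0626, 'cy': 192.7721, 'xyz': [0.4701, 0.7923, 0.5488], 'orientation': [-0.1725, 2.692, -1.5425]}
wrist {'fx': 266.0115, 'fy': 266.0115, 'cx': 258.2682, 'cy': 199.4612, 'xyz': [0.6257, 0.065, 0.3845], 'orientation': [2.9115, -0.0006, -0.003]}
{'time_s': 0.15, 'joint_pos': array([-0.04147954,  0.4178153 , -0.0103151 ,  1.61396295,  0.00470033,
        1.11070931, -0.05299799]), 'joint_velocities': array([-3.61587310e-04, -2.66623079e-03, -3.90685737e-04, -1.82291436e-03,
       -1.71896199e-03, -6.43101286e-05,  2.09968344e-04]), 'joint_efforts': array([ 7.99236568e-04, -8.51532197e+01,  6.39362633e-01, -4.26137459e+01,
       -4.88919730e-02,  1.71691604e-02,  1.51774425e-04]), 'eef_pos': array([ 6.24744148e-01, -1.28371008e-05,  2.05013061e-01]), 'ee_rot': array([ 3.14152196e+00,  1.75847577e-07, -1.36392143e-03]), 'contact_force': array([ 0.04181144, -0.30721889,  0.33762014]), 'ft_torque': array([ 0.01438492,  0.00620601, -0.00241525]), 'gripper_width': 1.0017646853211477}
```

View pics/scene0.png

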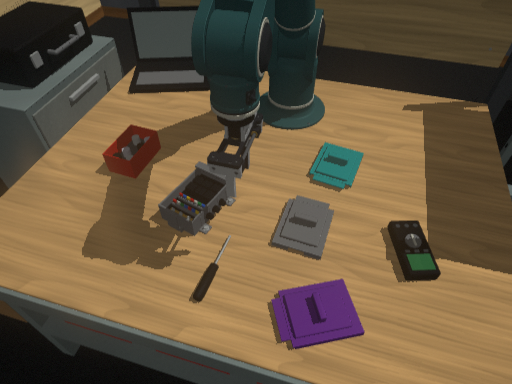

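View pics/side0.png

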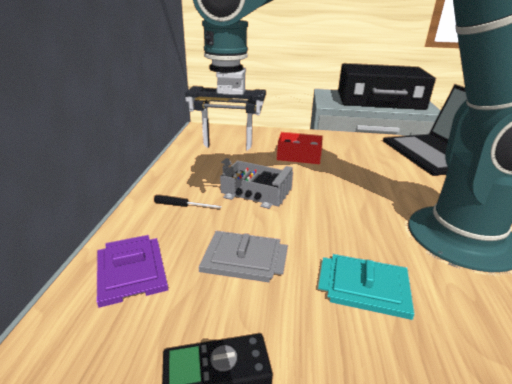

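View pics/wrist0.png

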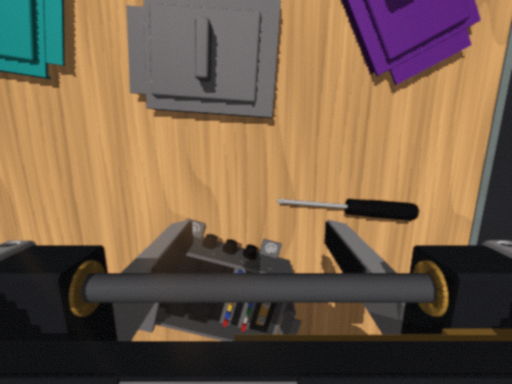

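The scene view shows the grey lid at about (303,226) with its lip side up-left. The lookalikes are the purple lid (318,313) and the turquoise one (337,165). The box is at (198,198), the driver at (211,270), the bin at (132,150) and the meter at (412,250). Only the grey lid fits the description, so I'll confirm it in enlarged crops.

Run:
```python
import cv2, numpy as np
s=cv2.imread('pics/scene0.png'); d=cv2.imread('pics/side0.png'); w=cv2.imread('pics/wrist0.png')
a=cv2.resize(s[155:265,150:345],None,fx=4,fy=4,interpolation=cv2.INTER_CUBIC); cv2.imwrite('pics/c1.png',a)
a=cv2.resize(d[145:290,190:310],None,fx=4,fy=4,interpolation=cv2.INTER_CUBIC); cv2.imwrite('pics/c2.png',a)
```

```text
(no output)
```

View pics/c1.png

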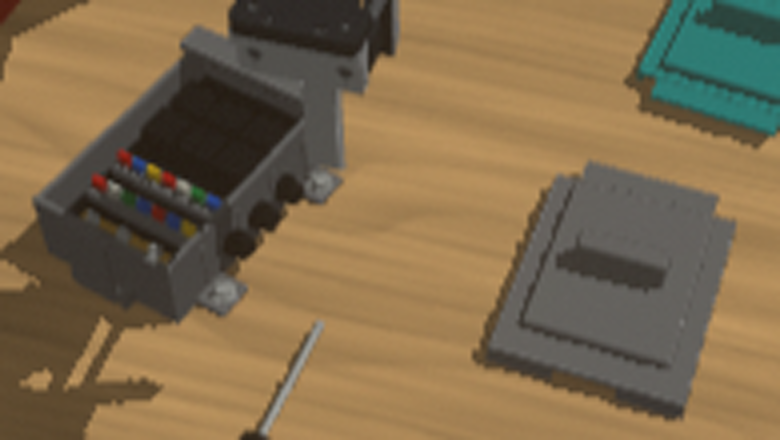

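View pics/c2.png

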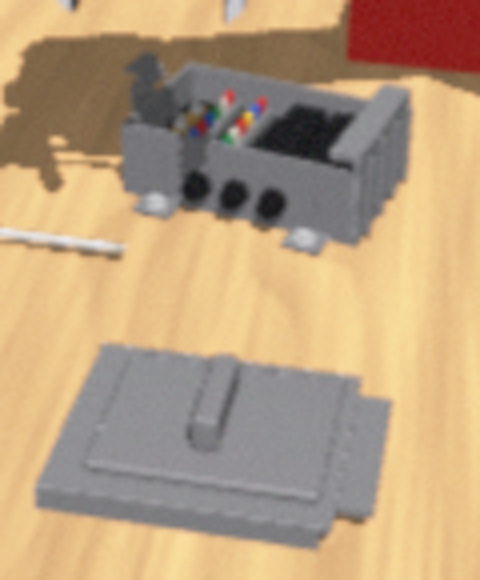

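The crops show that the grey cover at scene (303,226), side (245,255) is the right one: it is grey, has the lip toward the robot and the rib across it. The box's ledge is at its near-robot end (-x) and the catch at its far end. Next I'll measure corners.

Run:
```python
import cv2, numpy as np
s=cv2.imread('pics/scene0.png'); d=cv2.imread('pics/side0.png'); w=cv2.imread('pics/wrist0.png')
def crop(im,x0,y0,x1,y1,f,n):
    a=cv2.resize(im[y0:y1,x0:x1],None,fx=f,fy=f,interpolation=cv2.INTER_CUBIC)
    for x in range((x0+9)//10*10,x1,10):
        cv2.line(a,((x-x0)*f,0),((x-x0)*f,a.shape[0]),(0,255,255) if x%50==0 else (90,140,90),1)
    for y in range((y0+9)//10*10,y1,10):
        cv2.line(a,(0,(y-y0)*f),(a.shape[1],(y-y0)*f),(0,255,255) if y%50==0 else (90,140,90),1)
    cv2.imwrite(f'pics/{n}.png',a)
crop(s,155,155,245,240,7,'d1'); crop(s,265,190,345,262,8,'d2')
crop(d,210,155,300,212,8,'d3'); crop(d,195,225,295,285,8,'d4'); crop(w,120,0,290,125,4,'d5')
```

```text
(no output)
```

View pics/d1.png

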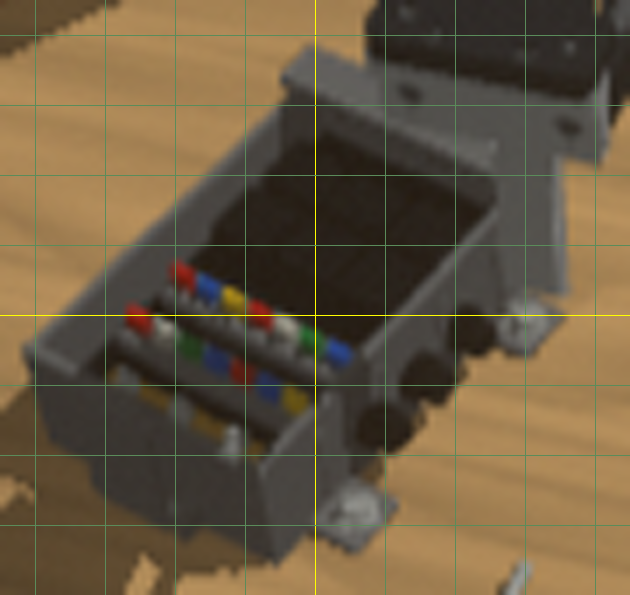

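View pics/d2.png

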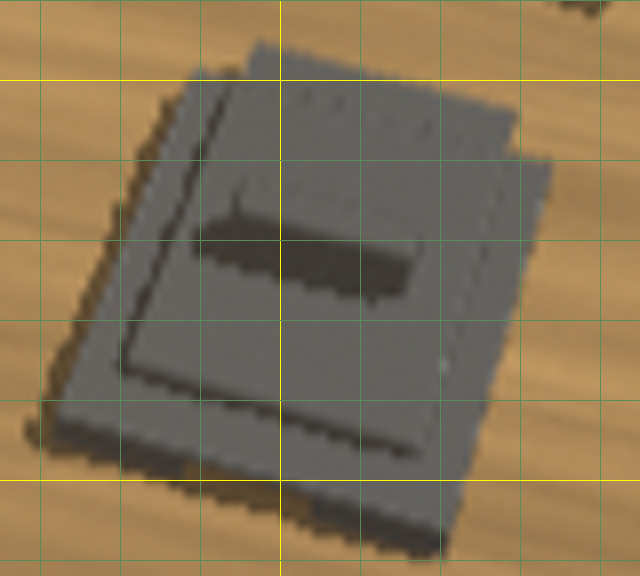

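View pics/d3.png

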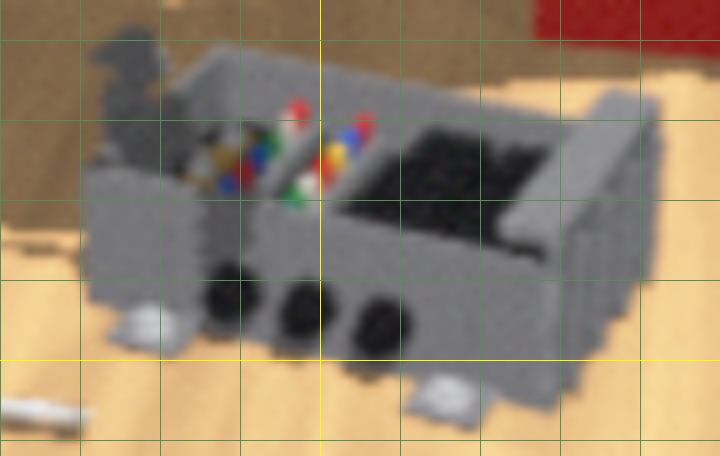

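View pics/d4.png

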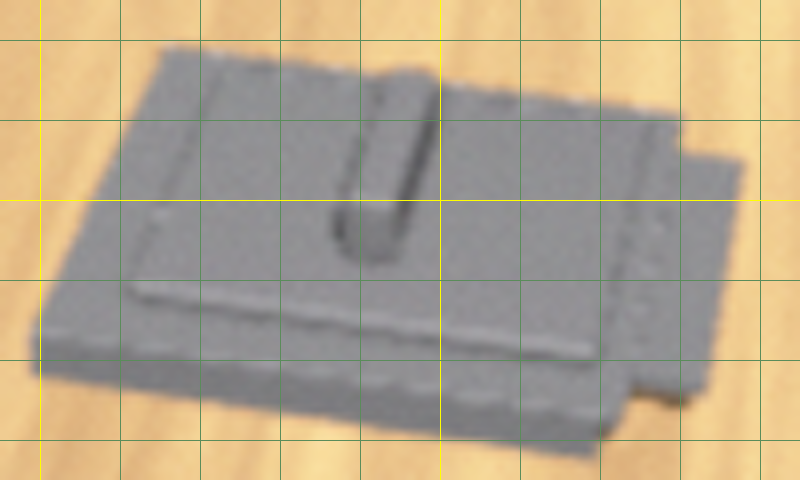

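View pics/d5.png

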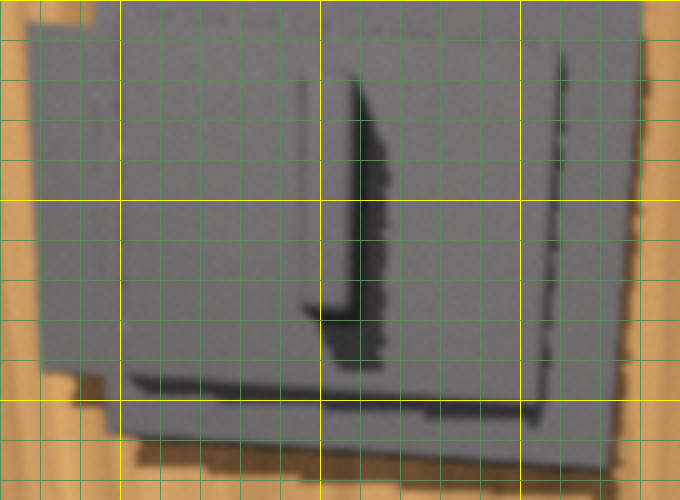

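```bash
cat > fit.py <<'E'
from h import *
from scipy.optimize import least_squares
def fit(obs,z0=0.,x0=(0.6,0.1,0)):
    # obs: (cam, u, v, local xyz); fit x,y,yaw at height z0
    def P(p,l):
        c,s=np.cos(p[2]),np.sin(p[2]); return [p[0]+c*l[0]-s*l[1],p[1]+s*l[0]+c*l[1],z0+l[2]]
    f=lambda p: np.concatenate([proj(c,P(p,l))-[u,v] for c,u,v,l in obs])
    r=least_squares(f,x0,loss='soft_l1',f_scale=1.0)
    return r.x,f(r.x).reshape(-1,2)
E
python3 - <<'E'
from fit import *
S,D,W=cam('scene'),cam('side'),cam('wrist')
np.set_printoptions(precision=4,suppress=True)
lid=[(S,271.9,242.2,(100,-68,17)),(S,321.9,256,(100,68,17)),(S,334,210.2,(-66,68,17)),(S,289.6,198.5,(-66,-68,17)),(S,297.3,195.3,(-87,-50,16)),(S,329.8,204,(-87,50,16)),
(D,215.6,230.9,(100,-68,17)),(D,199.4,266.3,(100,68,17)),(D,280.2,239.4,(-66,-68,17)),(D,271.9,276.3,(-66,68,17)),
(W,147,108,(-66,-68,17)),(W,273,117,(100,-68,17)),(W,130,93,(-87,-50,16)),(W,126.8,5.5,(-87,50,16))]
box=[(S,199.3,161.4,(-95,-60,76)),(S,195.4,165.7,(-71,-60,76)),(S,158.6,204.3,(95,-60,60)),(S,192.4,221.4,(95,60,60)),
(D,221.2,175.4,(95,60,60)),(D,292.5,167.2,(-95,-60,76)),(D,280,206,(-95,60,0)),(D,221.2,191.9,(95,60,0)),(D,285.9,166.2,(-71,-60,76))]
for n,o in (('lid',lid),('box',box)):
    o=[(c,u,v,np.array(l)/1000) for c,u,v,l in o]
    for cams in ('SDW','S','D','W'):
        sel=[q for q in o if any(q[0] is {'S':S,'D':D,'W':W}[k] for k in cams)]
        if len(sel)<2: continue
        p,r=fit(sel); print(n,cams,p, np.round(r,1).tolist() if cams=='SDW' else np.abs(r).mean())
E
```

```text
lid SDW [ 0.5485  0.1665 -0.0608] [[-0.6, -0.4], [-0.8, 0.6], [-0.2, -0.1], [-1.1, -0.4], [-1.1, -0.4], [-0.7, -0.5], [-0.8, -1.2], [-1.7, -0.5], [-0.5, -1.4], [0.3, 0.2], [-0.3, -0.1], [-0.4, -1.2], [0.3, -0.6], [-0.5, -0.5]]
lid S [ 0.5487  0.1686 -0.062 ] 0.27964804471593396
lid D [ 0.5468  0.1682 -0.0651] 0.6416139651587791
lid W [ 0.549   0.1656 -0.0655] 0.22548486957234104
box SDW [ 0.5639 -0.1511 -0.27  ] [[0.4, -1.1], [-0.6, -0.8], [-0.2, -0.2], [0.1, 0.8], [-0.6, 0.3], [0.8, -0.5], [-0.6, 0.6], [-0.1, 1.0], [0.0, -1.0]]
box S [ 0.5649 -0.1504 -0.2714] 0.4788552024163444
box D [ 0.5636 -0.1526 -0.2738] 0.5191991079353613
```

Fits agree: lid (0.5485, 0.167, yaw −0.063), box (0.5645, −0.151, yaw −0.272), within about 2 mm. The tool can't pitch, so I'll grip the rib by its ends with the jaws along lid y, and the cover can then swivel between the pads. I'll move above the rib first.

Call:
carry_out:
  targets:
    - [0,[-16,-40,0],0]
    - [0,[-16,-40,0],0]
    - [0,[-16,-40,0],0]
    - [0,[-16,-40,0],0]
    - [0,[0,0,10],-0.14]
    - [0,[0,0,10],-0.14]
    - [0,[0,0,10],-0.14]
    - [0,[0,0,10],-0.14]
    - [0,[0,0,10],-0.14]
    - [0,[0,0,10],-0.14]
    - [0,[0,0,10],-0.14]
    - [0,[0,0,0],-0.14]
    - [0,[0,0,0],-0.14]
    - [0,[0,0,0],-0.14]
    - [0,[0,0,0],-0.11]
  squeeze: 10

```text
time_s: 1.8
eef_pos: [0.5575, 0.1668, 0.1318]
ee_rot: [-2.225, -2.217, 0.001]
contact_force: [0.0, -0.1, -0.5]
gripper_width: 1.002
```

```bash
cat >> h.py <<'E'
def tool():
    s=arm.state(); return s, np.array(s['eef_pos']), R.from_rotvec(s['ee_rot']).as_matrix()
def delta(target,xdir_yaw=None):
    s,p,T=tool(); d=T.T@(np.array(target)-p)*1000
    yaw=np.arctan2(T[1,0],T[0,0]); t=None
    if xdir_yaw is not None: t=-((xdir_yaw-yaw+np.pi)%(2*np.pi)-np.pi)
    print('t',round(s['time_s'],2),'p',np.round(p,4),'yawx',round(yaw,3),'tool shift mm',np.round(d,1),'turn',t,'F',np.round(s['contact_force'],1),'w',round(s['gripper_width'],3),'q7',round(s['joint_pos'][6],2))
E
python3 - <<'E'
from h import *
delta([0.5605,0.1663,0.028],np.pi/2-0.063)
cam('wrist','w1');
E
```

```text
t 1.8 p [0.5575 0.1668 0.1318] yawx 1.567 tool shift mm [ -0.5   3.1 103.8] turn 0.05956729904275537 F [ 0.  -0.1 -0.5] w 1.002 q7 1.06
```

View pics/w1.png

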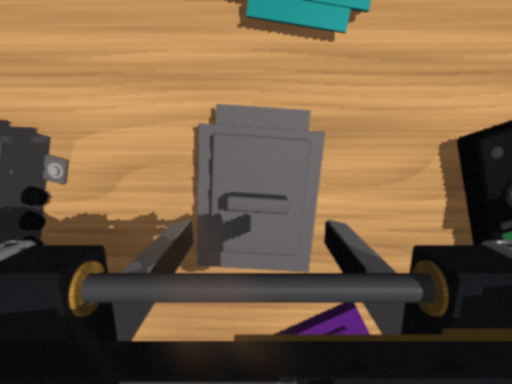

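The wrist view shows the grey lid at (260,190) with its lip at the top (217–309, 107) and the rib at (258,205). I'll refine the fit from this view.

Run:
```python
from fit import *
W=cam('wrist')
a=cv2.resize(W['pixels'][95:280,185:335],None,fx=4,fy=4,interpolation=cv2.INTER_CUBIC)[:600]; cv2.imwrite('pics/w1c.png',cv2.resize(W['pixels'][95:215,185:335],None,fx=5,fy=5,interpolation=cv2.INTER_CUBIC))
o=[(217,104.5,(-87,-50,16)),(309,110,(-87,50,16)),(198.5,125,(-66,-68,17)),(324,131,(-66,68,17)),(196,266,(100,-68,17)),(309,271,(100,68,17))]
o=[(W,u,v,np.array(l)/1000) for u,v,l in o]
p,r=fit(o); print(p,r.round(1).tolist())
delta([0.5605,0.1663,0.028],np.pi/2-0.063)
```

```text
[ 0.54827398  0.16546774 -0.05500027] [[-2.0, -0.3], [0.7, -0.1], [-0.9, -1.2], [0.6, 0.4], [0.8, 0.4], [-0.0, 1.3]]
t 1.9 p [0.5575 0.1668 0.1318] yawx 1.563 tool shift mm [ -0.4   3.  103.8] turn 0.05558843091986887 F [-0.5  0.5 -0.7] w 0.997 q7 1.06
```

View pics/w1c.png

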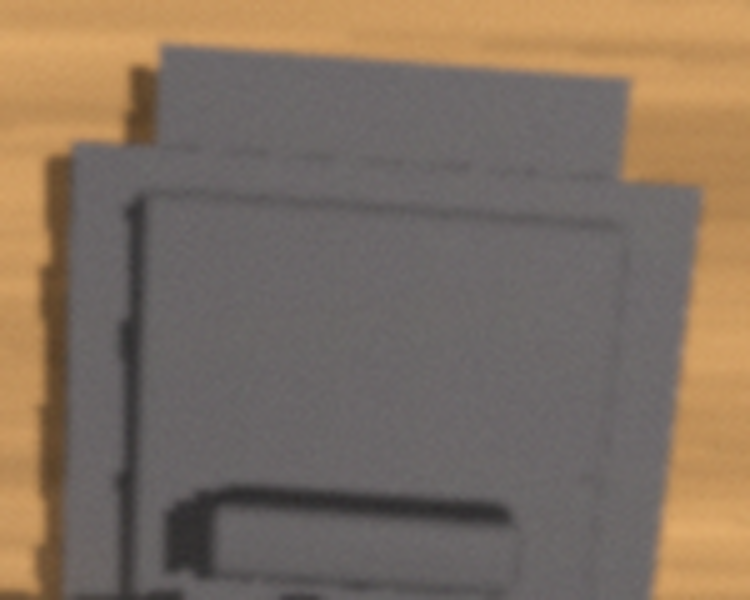

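Call:
carry_out:
  targets:
    - [0,[0,3,20],0.057]
    - [0,[0,0,30],0]
    - [0,[0,0,25],0]
    - [0,[0,0,15],0]
    - [0,[0,0,7],0]
    - [0,[0,0,0],0]
  squeeze: 15

```text
time_s: 2.5
eef_pos: [0.5621, 0.1668, 0.0329]
ee_rot: [2.315, 2.121, 0.003]
contact_force: [-0.7, 0.0, 0.1]
gripper_width: 1.001
```

Run:
```python
from h import *
delta([0.5605,0.1655,0.028],np.pi/2-0.06)
cam('side','s2')
```

```text
t 2.5 p [0.5621 0.1668 0.0329] yawx 1.483 tool shift mm [-1.4 -1.5  4.9] turn -0.02734272701503926 F [-0.7  0.   0.1] w 1.001 q7 0.93
```

View pics/s2.png

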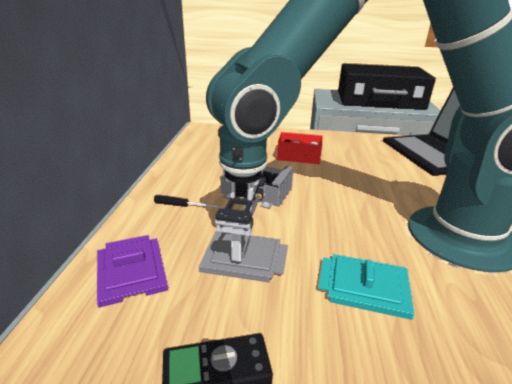

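Call:
carry_out:
  targets:
    - [0,[-1,-1.5,4],-0.025]
    - [0,[0,0,0],0]
    - [1,[0,0,0],0]
    - [1,[0,0,0],0]
    - [1,[0,0,0],0]
    - [1,[0,0,0],0]
    - [1,[0,0,0],0]
    - [1,[0,0,0],0]
  squeeze: 15

```text
time_s: 3.35
eef_pos: [0.5626, 0.1663, 0.0325]
ee_rot: [2.286, 2.149, 0.011]
contact_force: [-0.0, -0.5, -0.5]
gripper_width: 0.679
```

Call:
carry_out:
  targets:
    - [1,[0,0,-10],0]
    - [1,[0,0,-30],0]
    - [1,[0,0,-40],0]
    - [1,[0,0,-40],0]
    - [1,[0,0,0],0]

```text
time_s: 3.85
eef_pos: [0.5602, 0.1662, 0.158]
ee_rot: [2.286, 2.152, 0.007]
contact_force: [0.7, 0.4, -2.7]
gripper_width: 0.679
```

Run:
```python
from h import *
delta([0.5605,0.1655,0.028],np.pi/2-0.06)
D=cam('side','s3')
cv2.imwrite('pics/s3c.png',cv2.resize(D['pixels'][130:290,170:310],None,fx=3.7,fy=3.7,interpolation=cv2.INTER_CUBIC))
```

```text
t 3.85 p [0.5602 0.1662 0.158 ] yawx 1.51 tool shift mm [ -0.9  -0.3 130. ] turn -0.0004987891393488653 F [ 0.7  0.4 -2.7] w 0.679 q7 1.02
```

View pics/s3c.png

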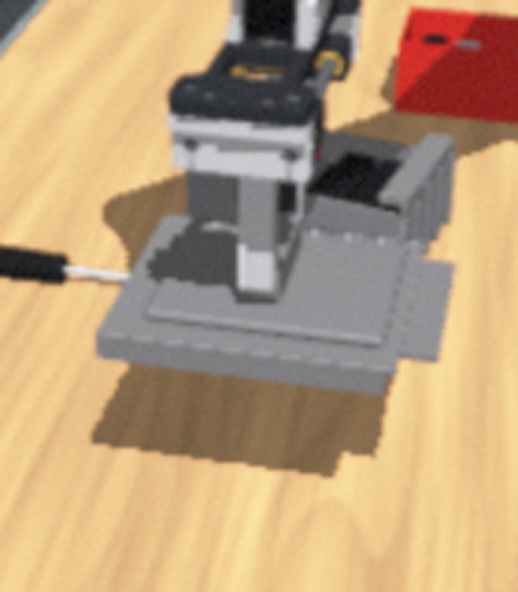

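The cover is held level, and the side view shows the lip at the right (430,310 in the crop). Now to the box.

Run:
```python
from h import *
delta([0.6021,-0.1615,0.158],np.pi/2-0.272)
```

```text
t 3.9 p [0.5593 0.1657 0.1555] yawx 1.51 tool shift mm [-324.    62.6   -2.6] turn 0.21139102432148027 F [ 0.6  0.3 -1.7] w 0.681 q7 1.02
```

Call:
carry_out:
  targets:
    - [1,[-15,3,0],0]
    - [1,[-30,6,0],0]
    - [1,[-35,7,0],0]
    - [1,[-35,7,0],0]
    - [1,[-35,7,0],0]
    - [1,[-35,7,0],0]
    - [1,[-35,7,0],0]
    - [1,[-35,7,0],0]
    - [1,[-30,6,0],0]
    - [1,[-20,3,0],0]
    - [1,[-10,2,0],0]
    - [1,[0,0,0],0.06]
    - [1,[0,0,0],0.07]
    - [1,[0,0,0],0.07]
    - [1,[0,0,0],0]

```text
time_s: 5.4
eef_pos: [0.5903, -0.1776, 0.1372]
ee_rot: [-2.488, -1.89, 0.031]
contact_force: [-0.3, -0.3, -2.5]
gripper_width: 0.679
```

Run:
```python
from h import *
delta([0.6021,-0.1615,0.158],np.pi/2-0.272)
for n in ('side','scene','wrist'): cam(n,n+'4')
```

```text
t 5.4 p [ 0.5903 -0.1776  0.1372] yawx 1.299 tool shift mm [ 18.6   6.5 -21. ] turn 0.0005005667913486889 F [-0.3 -0.3 -2.5] w 0.679 q7 1.44
```

View pics/wrist4.png

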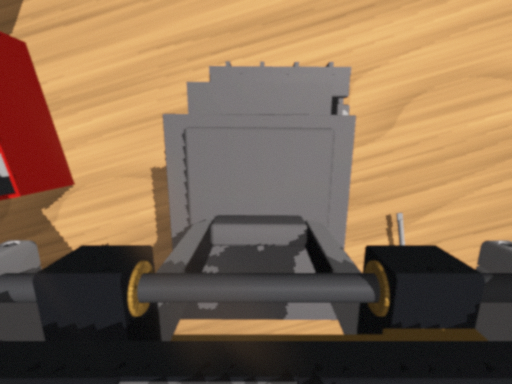

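View pics/side4.png

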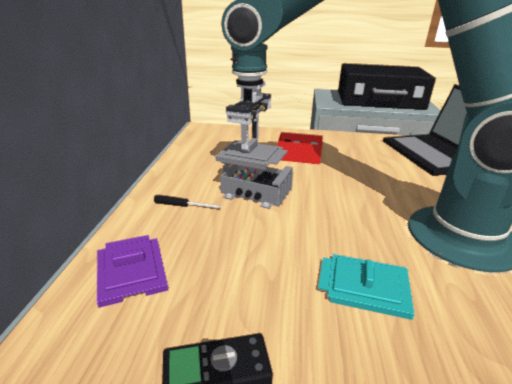

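View pics/scene4.png

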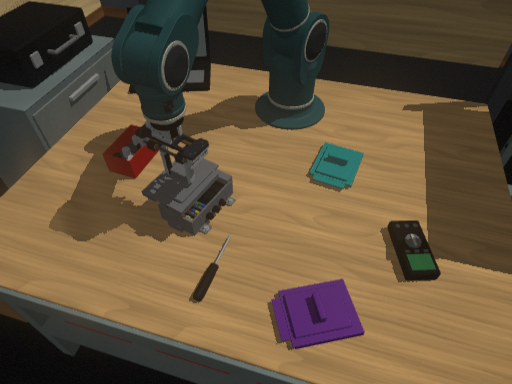

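The wrist view shows the lip (188–350, 100) and behind it the ledge's top strip (210–350, 72). The cover sits too far to −y, so I'll correct that.

Call:
carry_out:
  targets:
    - [1,[9,3,-8],0]
    - [1,[9,3.5,-4],0]
    - [1,[0,0,0],0]
    - [1,[0,0,0],0]

```text
time_s: 5.95
eef_pos: [0.6035, -0.1595, 0.1507]
ee_rot: [-2.481, -1.9, 0.029]
contact_force: [-0.4, -0.3, -2.8]
gripper_width: 0.68
```

Run:
```python
from h import *
delta([0.6021,-0.1615,0.158],np.pi/2-0.272)
c=cam('wrist','w5')
cv2.imwrite('pics/w5c.png',cv2.resize(c['pixels'][40:190,150:370],None,fx=3.6,fy=3.6,interpolation=cv2.INTER_CUBIC))
c=cam('side','s5')
cv2.imwrite('pics/s5c.png',cv2.resize(c['pixels'][90:220,190:320],None,fx=4.5,fy=4.5,interpolation=cv2.INTER_CUBIC))
```

```text
t 5.95 p [ 0.6035 -0.1595  0.1507] yawx 1.308 tool shift mm [-2.3 -1.  -7.2] turn 0.008751697718084372 F [-0.4 -0.3 -2.8] w 0.68 q7 1.42
```

View pics/w5c.png

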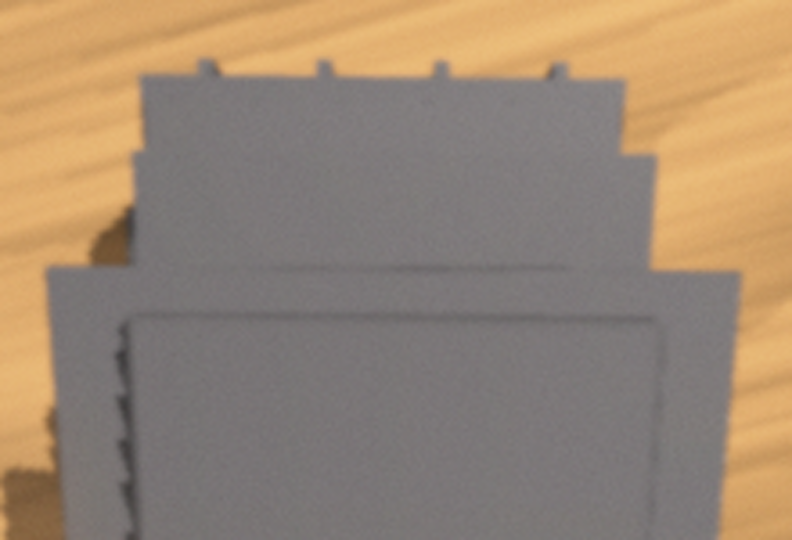

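View pics/s5c.png

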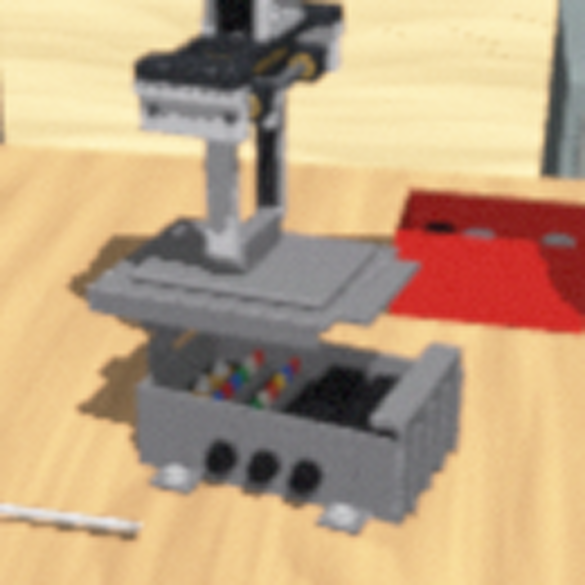

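Run:
```python
from fit import *
np.set_printoptions(precision=4,suppress=True)
W=cam('wrist')
q=[onz(W,189.7,60.8,.076),onz(W,323.6,61.9,.076)]
e=q[1]-q[0]; yb=-np.arctan2(e[0],e[1]); print('ledge width',np.linalg.norm(e),'mid',(q[0]+q[1])/2,'yaw',yb)
m=(q[0]+q[1])/2; b=m[:2]+0.095*np.array([np.cos(yb),np.sin(yb)]); print('box origin',b)
o=[(187.2,82.5,(-87,-50,16)),(332.2,83.3,(-87,50,16)),(163.9,114.4,(-66,-68,17)),(355.6,115.6,(-66,68,17))]
o=[(W,u,v,np.array(l)/1000) for u,v,l in o]
for z in (.105,.11,.115,.12): 
    p,r=fit(o,z0=z,x0=(.58,-.15,-.27)); print(z,p,np.abs(r).mean())
    c,s=np.cos(-.272),np.sin(-.272); d=p[:2]-[.5645,-.151]; print('  in box',c*d[0]+s*d[1],-s*d[0]+c*d[1])
delta([0.6021,-0.1615,0.158],np.pi/2-0.272)
```

```text
ledge width 0.11870818539465003 mid [ 0.475  -0.1274  0.076 ] yaw -0.2730654126408793
box origin [ 0.5665 -0.153 ]
0.105 [ 0.5868 -0.1551 -0.2705] 3.3964146212127027
  in box 0.022541913154207383 0.0020766150212519494
0.11 [ 0.5876 -0.1555 -0.2706] 2.265264155890163
  in box 0.023428126423642087 0.0018969496333533396
0.115 [ 0.5884 -0.1557 -0.2705] 1.0760845995828152
  in box 0.024285654486683364 0.0018576927240626425
0.12 [ 0.5892 -0.156  -0.2705] 0.39631880253771534
  in box 0.025157530585093246 0.001787847323635237
t 6.1 p [ 0.6031 -0.1599  0.1505] yawx 1.307 tool shift mm [-1.8 -0.7 -7.5] turn 0.007944864625673453 F [-0.3  0.2 -2.3] w 0.676 q7 1.42
```

The cover is about 2.5 mm to +y of centre and 23 mm forward, so the lip is clear of the ledge. I'll centre it and lower it toward the catch. The catch will lift the free end, so the cover swivels between the pads.

Call:
carry_out:
  targets:
    - [1,[-2.5,0,5],0.005]
    - [1,[0,0,10],0]
    - [1,[0,0,10],0]
    - [1,[0,0,8],0]
    - [1,[0,0,0],0]
    - [1,[0,0,0],0]

```text
time_s: 6.7
eef_pos: [0.6002, -0.1633, 0.113]
ee_rot: [-2.486, -1.89, 0.032]
contact_force: [-0.5, -0.4, -3.1]
gripper_width: 0.675
```

Run:
```python
from h import *
delta([0.6021,-0.1615,0.1015],np.pi/2-0.272)
c=cam('wrist','w6')
cv2.imwrite('pics/w6c.png',cv2.resize(c['pixels'][40:190,150:370],None,fx=3.6,fy=3.6,interpolation=cv2.INTER_CUBIC))
c=cam('side','s6')
cv2.imwrite('pics/s6c.png',cv2.resize(c['pixels'][90:220,190:320],None,fx=4.5,fy=4.5,interpolation=cv2.INTER_CUBIC))
```

```text
t 6.7 p [ 0.6002 -0.1633  0.113 ] yawx 1.3 tool shift mm [ 2.4  1.7 11.4] turn 0.0012519192365392229 F [-0.5 -0.4 -3.1] w 0.675 q7 1.41
```

View pics/w6c.png

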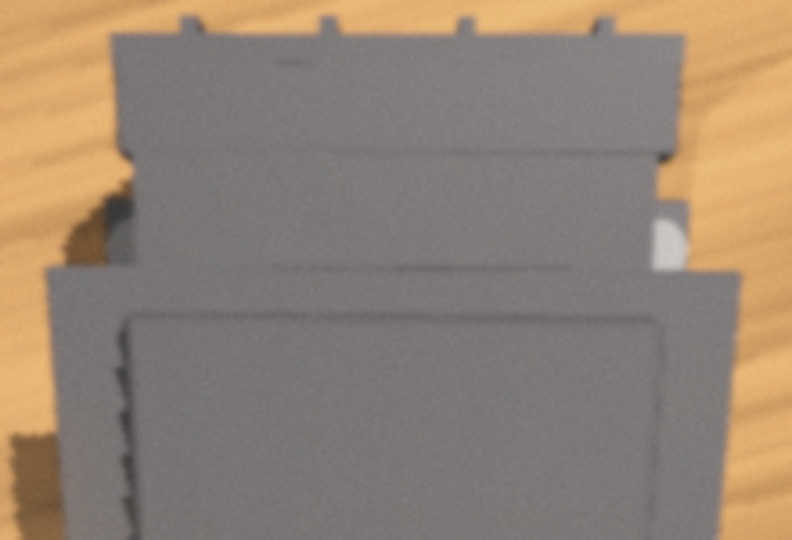

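View pics/s6c.png

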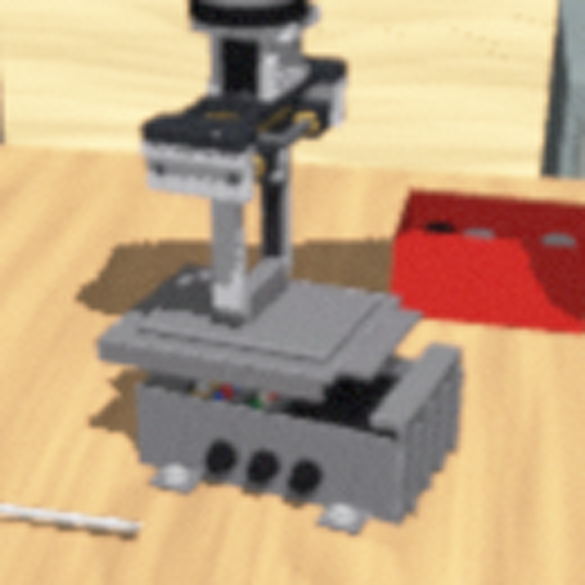

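It's now centred to about 1 mm: ledge span 112–684, lip 135–657 in the crop. I'll lower it onto the catch in small steps.

Call:
carry_out:
  targets:
    - [1,[0,2,5],0]
    - [1,[0,0,4],0]
    - [1,[0,0,3],0]
    - [1,[0,0,0],0]

```text
time_s: 7.2
eef_pos: [0.6026, -0.164, 0.1012]
ee_rot: [-2.487, -1.891, 0.03]
contact_force: [-0.3, -0.1, -0.7]
gripper_width: 0.673
```

Call:
carry_out:
  targets:
    - [1,[0,0,3],0]
    - [1,[0,0,3],0]
    - [1,[0,0,0],0]

```text
time_s: 7.5
eef_pos: [0.6022, -0.164, 0.0949]
ee_rot: [-2.487, -1.891, 0.031]
contact_force: [-2.0, -0.3, 0.9]
gripper_width: 0.677
```

Run:
```python
from h import *
delta([0.6021,-0.1615,0.0915],np.pi/2-0.272)
c=cam('wrist','w7')
cv2.imwrite('pics/w7c.png',cv2.resize(c['pixels'][40:190,150:370],None,fx=3.6,fy=3.6,interpolation=cv2.INTER_CUBIC))
c=cam('side','s7')
cv2.imwrite('pics/s7c.png',cv2.resize(c['pixels'][90:220,190:320],None,fx=4.5,fy=4.5,interpolation=cv2.INTER_CUBIC))
```

```text
t 7.5 p [ 0.6022 -0.164   0.0949] yawx 1.3 tool shift mm [ 2.4 -0.7  3.4] turn 0.0012141993386869387 F [-2.  -0.3  0.9] w 0.677 q7 1.4
```

View pics/w7c.png

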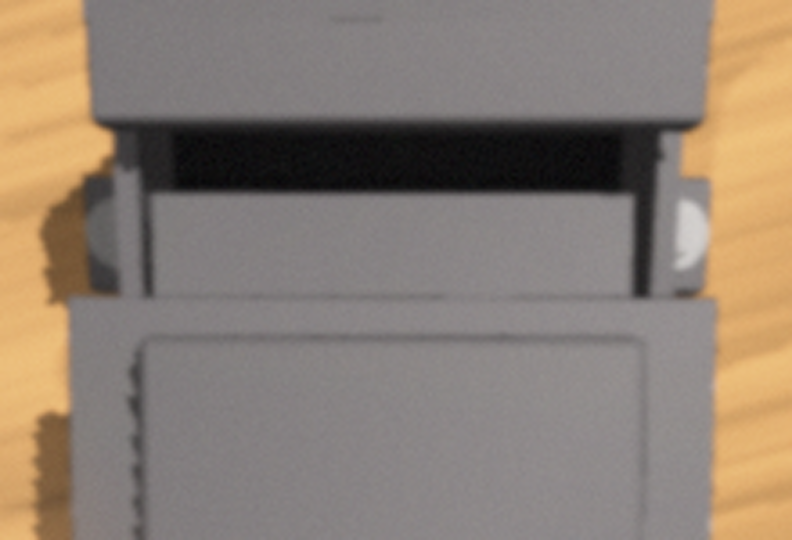

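View pics/s7c.png

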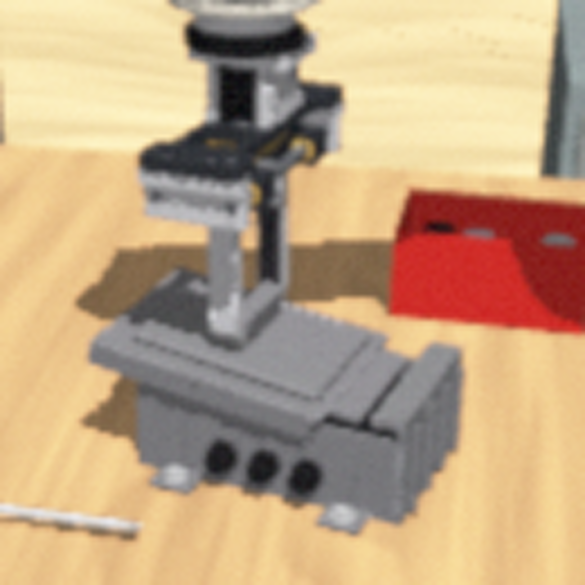

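The cover swivelled: free end up, the lip (152–634, 193) down between the side walls, with a clear gap to the ledge. I'll check the heights from the apparent widths.

Run:
```python
from h import *
from scipy.optimize import brentq
np.set_printoptions(precision=4,suppress=True)
W=cam('wrist')
def g(a,b,w):
    a,b=[(p[0]/3.6+150,p[1]/3.6+40) for p in (a,b)]
    z=brentq(lambda z:np.linalg.norm(onz(W,*a,z)-onz(W,*b,z))-w,0,.2)
    m=(onz(W,*a,z)+onz(W,*b,z))/2
    c,s=np.cos(-.272),np.sin(-.272); d=m[:2]-[.5658,-.1522]
    return z,c*d[0]+s*d[1],-s*d[0]+c*d[1]
print('lip tip top',g((152,193),(634,192),.1))
print('plate rear top',g((70,298),(716,298),.136))
print('ledge front top',g((90,110),(707,110),.12))
```

```text
lip tip top (0.06584006483962081, np.float64(-0.058996241612831346), np.float64(-0.0016577129595856128))
plate rear top (0.06724573529312121, np.float64(-0.03779615344490984), np.float64(-0.0016738532460797376))
ledge front top (0.07574870247542195, np.float64(-0.07238371883009143), np.float64(-0.0006139386240354393))
```

Call:
carry_out:
  targets:
    - [1,[0,0,3],0]
    - [1,[0,0,0],0]

```text
time_s: 7.85
eef_pos: [0.6029, -0.1642, 0.0929]
ee_rot: [-2.489, -1.892, 0.029]
contact_force: [-2.8, 0.2, 0.6]
gripper_width: 0.682
```

Run:
```python
from h import *
delta([0.6021,-0.1615,0.0915],np.pi/2-0.272)
c=cam('wrist','w8')
cv2.imwrite('pics/w8c.png',cv2.resize(c['pixels'][40:190,150:370],None,fx=3.6,fy=3.6,interpolation=cv2.INTER_CUBIC))
c=cam('side','s8')
cv2.imwrite('pics/s8c.png',cv2.resize(c['pixels'][145:215,205:300],None,fx=8,fy=8,interpolation=cv2.INTER_CUBIC))
```

```text
t 7.85 p [ 0.6029 -0.1642  0.0929] yawx 1.3 tool shift mm [ 2.4 -1.5  1.4] turn 0.0011829251396777707 F [-2.8  0.2  0.6] w 0.682 q7 1.4
```

View pics/w8c.png

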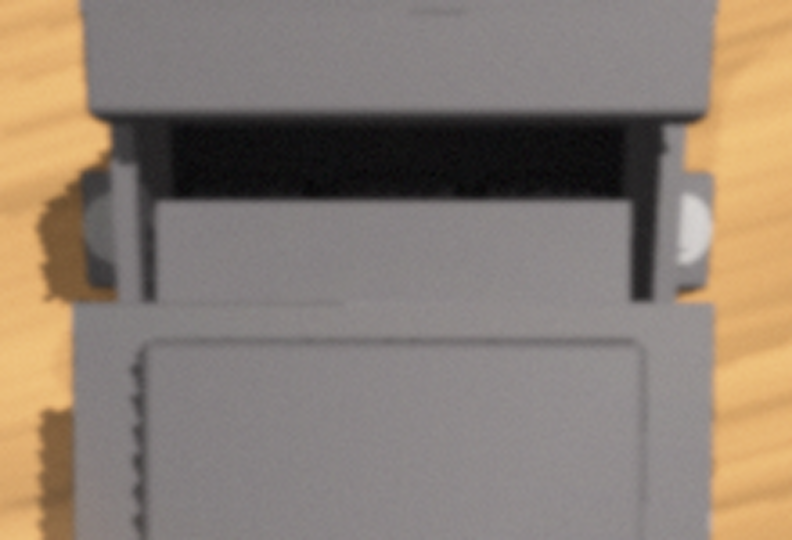

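View pics/s8c.png

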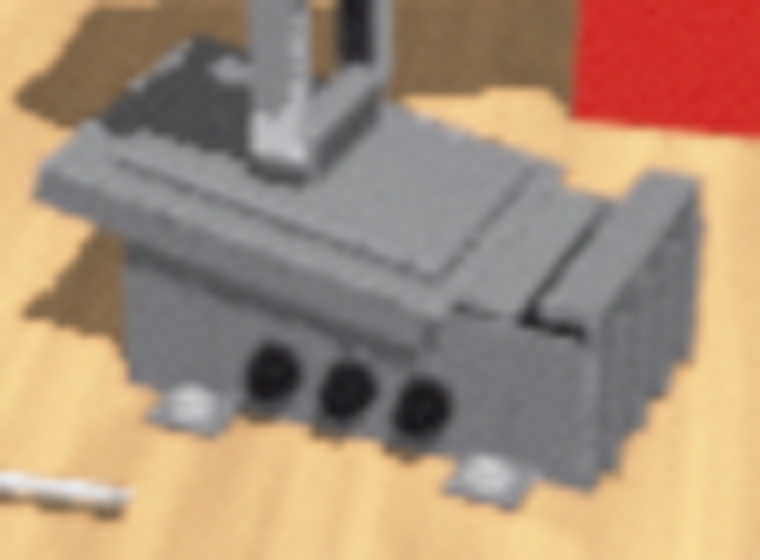

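Call:
carry_out:
  targets:
    - [1,[1,-3,1],0]
    - [1,[0,-4,0],0]
    - [1,[0,-4,0],0]
    - [1,[0,0,0],0]

```text
time_s: 8.35
eef_pos: [0.5937, -0.1608, 0.0928]
ee_rot: [-2.492, -1.893, 0.025]
contact_force: [0.5, 0.5, -1.1]
gripper_width: 0.679
```

Run:
```python
from h import *
delta([0.6021,-0.1615,0.0915],np.pi/2-0.272)
c=cam('wrist','w9')
cv2.imwrite('pics/w9c.png',cv2.resize(c['pixels'][40:190,150:370],None,fx=3.6,fy=3.6,interpolation=cv2.INTER_CUBIC))
c=cam('side','s9')
cv2.imwrite('pics/s9c.png',cv2.resize(c['pixels'][145:215,205:300],None,fx=8,fy=8,interpolation=cv2.INTER_CUBIC))
```

```text
t 8.35 p [ 0.5937 -0.1608  0.0928] yawx 1.3 tool shift mm [1.6 8.3 1.1] turn 0.0008528745020877082 F [ 0.5  0.5 -1.1] w 0.679 q7 1.4
```

View pics/w9c.png

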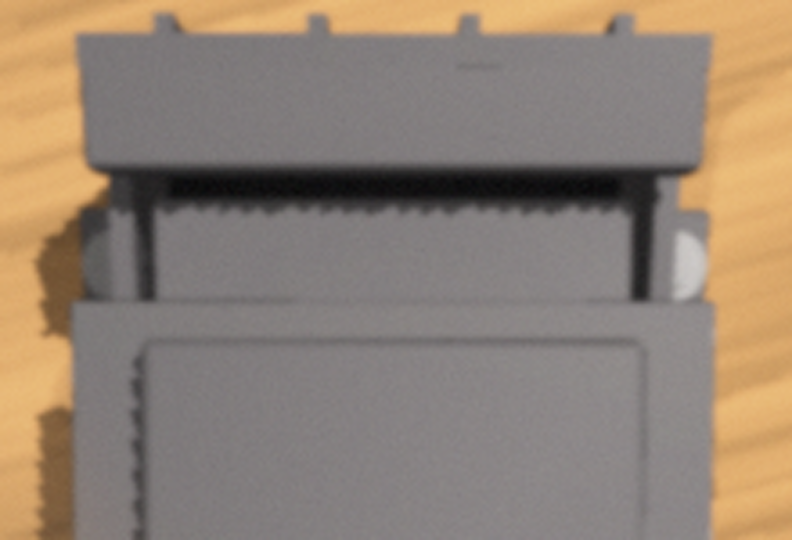

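View pics/s9c.png

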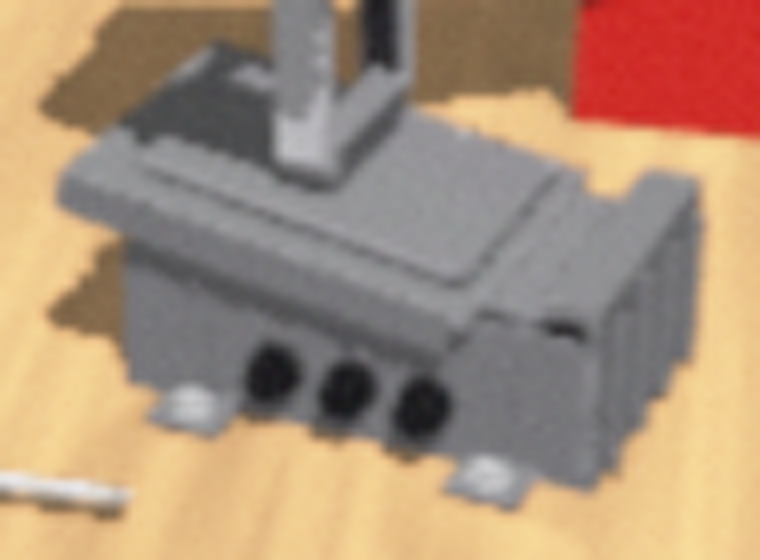

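The ledge's shadow now falls across the lip, so the lip is below the ledge. I'll keep sliding.

Call:
carry_out:
  targets:
    - [1,[0,-4,0.5],0]
    - [1,[0,-4,0],0]
    - [1,[0,-3,0],0]
    - [1,[0,0,0],0]

```text
time_s: 8.85
eef_pos: [0.5828, -0.1577, 0.0924]
ee_rot: [-2.492, -1.894, 0.024]
contact_force: [0.5, -0.4, -0.4]
gripper_width: 0.682
```

Run:
```python
from h import *
delta([0.6021,-0.1615,0.0915],np.pi/2-0.272)
c=cam('wrist','w10')
cv2.imwrite('pics/w10c.png',cv2.resize(c['pixels'][40:190,150:370],None,fx=3.6,fy=3.6,interpolation=cv2.INTER_CUBIC))
c=cam('side','s10')
cv2.imwrite('pics/s10c.png',cv2.resize(c['pixels'][145:215,205:300],None,fx=8,fy=8,interpolation=cv2.INTER_CUBIC))
```

```text
t 8.85 p [ 0.5828 -0.1577  0.0924] yawx 1.3 tool shift mm [ 1.5 19.6  0.6] turn 0.0008895694341521931 F [ 0.5 -0.4 -0.4] w 0.682 q7 1.4
```

View pics/w10c.png

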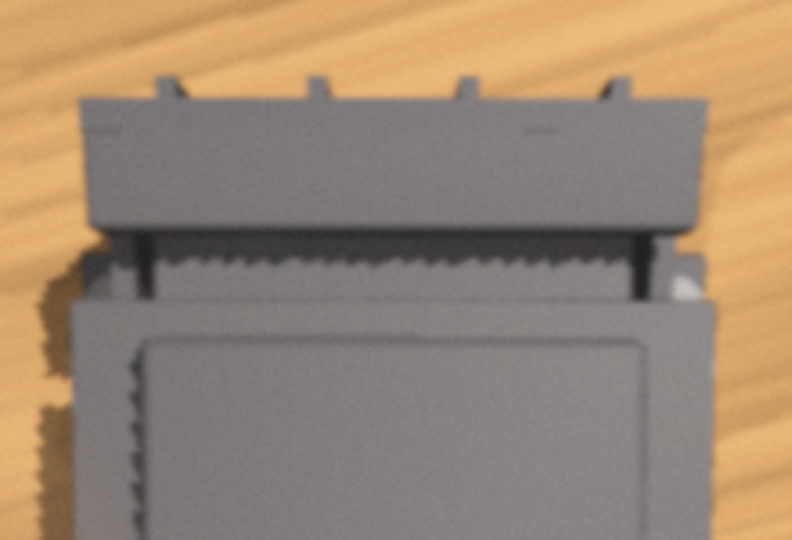

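View pics/s10c.png

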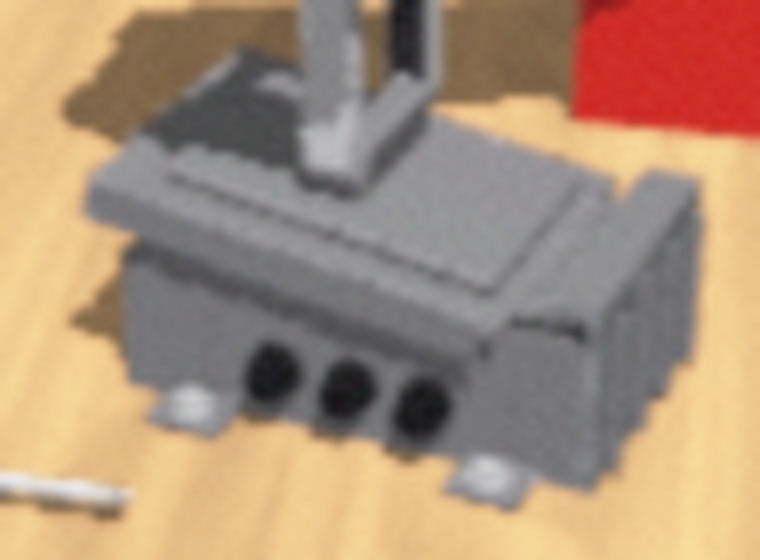

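The lip is entering under the ledge with no force rise. I'll go on until it meets the rear wall.

Call:
carry_out:
  targets:
    - [1,[0,-4,0],0]
    - [1,[0,-3,0],0]
    - [1,[0,-2,0],0]
    - [1,[0,0,0],0]

```text
time_s: 9.35
eef_pos: [0.5737, -0.1552, 0.0925]
ee_rot: [-2.492, -1.894, 0.024]
contact_force: [0.6, 0.2, -0.7]
gripper_width: 0.681
```

Run:
```python
from h import *
delta([0.6021,-0.1615,0.0915],np.pi/2-0.272)
c=cam('wrist','w11')
cv2.imwrite('pics/w11c.png',cv2.resize(c['pixels'][40:190,150:370],None,fx=3.6,fy=3.6,interpolation=cv2.INTER_CUBIC))
c=cam('side','s11')
cv2.imwrite('pics/s11c.png',cv2.resize(c['pixels'][145:215,205:300],None,fx=8,fy=8,interpolation=cv2.INTER_CUBIC))
```

```text
t 9.35 p [ 0.5737 -0.1552  0.0925] yawx 1.3 tool shift mm [ 1.5 29.   0.5] turn 0.0007871615780388197 F [ 0.6  0.2 -0.7] w 0.681 q7 1.4
```

View pics/w11c.png

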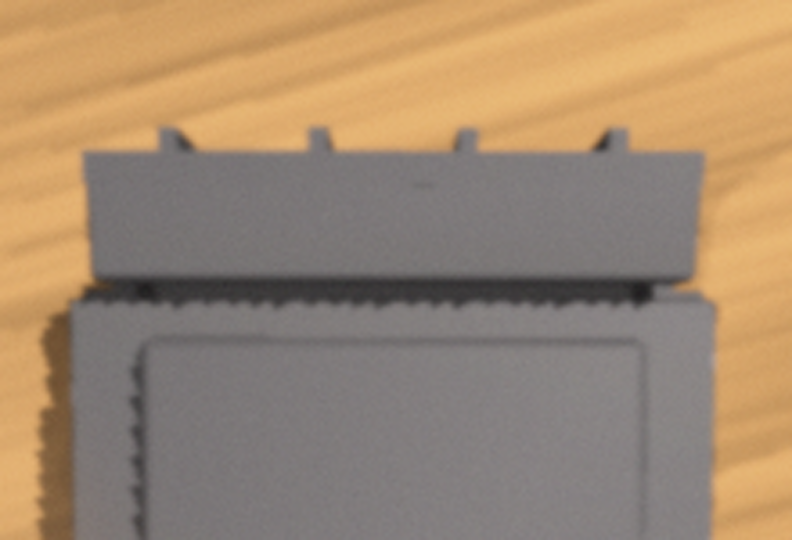

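View pics/s11c.png

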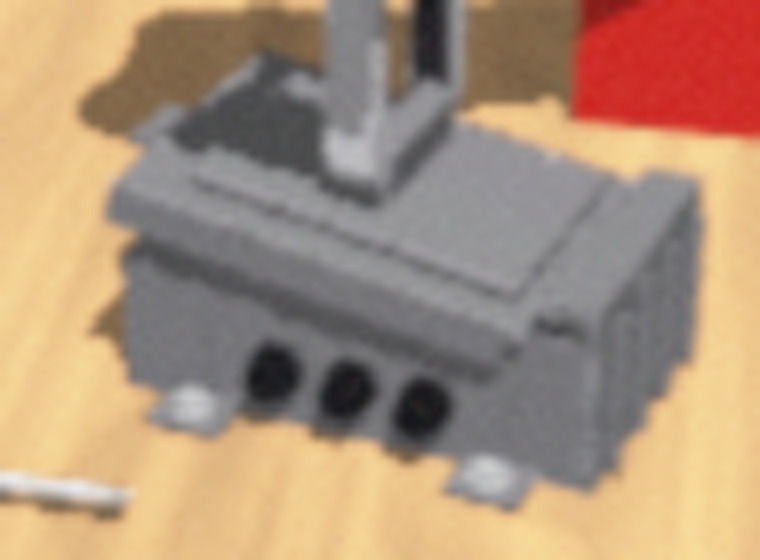

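Call:
carry_out:
  targets:
    - [1,[0,-2,0],0]
    - [1,[0,-2,0],0]
    - [1,[0,0,0],0]

```text
time_s: 9.75
eef_pos: [0.5732, -0.1551, 0.0941]
ee_rot: [-2.497, -1.897, 0.017]
contact_force: [0.4, -0.3, -2.7]
gripper_width: 0.68
```

Call:
carry_out:
  targets:
    - [1,[0,0,3],0]
    - [1,[0,0,3],0]
    - [1,[0,0,0],0]

```text
time_s: 10.05
eef_pos: [0.5749, -0.1556, 0.0884]
ee_rot: [-2.499, -1.898, 0.013]
contact_force: [0.4, -0.5, 0.4]
gripper_width: 0.681
```

Run:
```python
from h import *
delta([0.6021,-0.1615,0.0915],np.pi/2-0.272)
c=cam('wrist','w12')
cv2.imwrite('pics/w12c.png',cv2.resize(c['pixels'][40:190,150:370],None,fx=3.6,fy=3.6,interpolation=cv2.INTER_CUBIC))
c=cam('side','s12')
cv2.imwrite('pics/s12c.png',cv2.resize(c['pixels'][145:215,205:300],None,fx=8,fy=8,interpolation=cv2.INTER_CUBIC))
```

```text
t 10.05 p [ 0.5749 -0.1556  0.0884] yawx 1.299 tool shift mm [ 1.6 27.8 -3.3] turn 0.0004300176761833363 F [ 0.4 -0.5  0.4] w 0.681 q7 1.39
```

View pics/w12c.png

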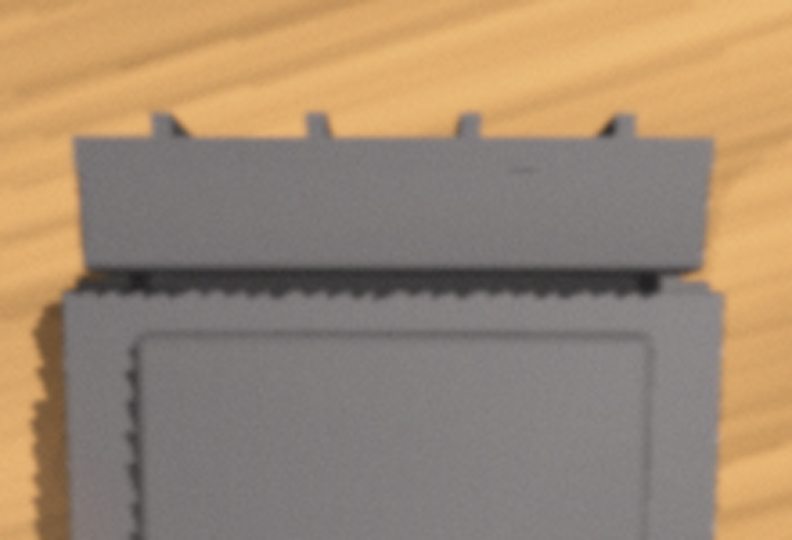

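View pics/s12c.png

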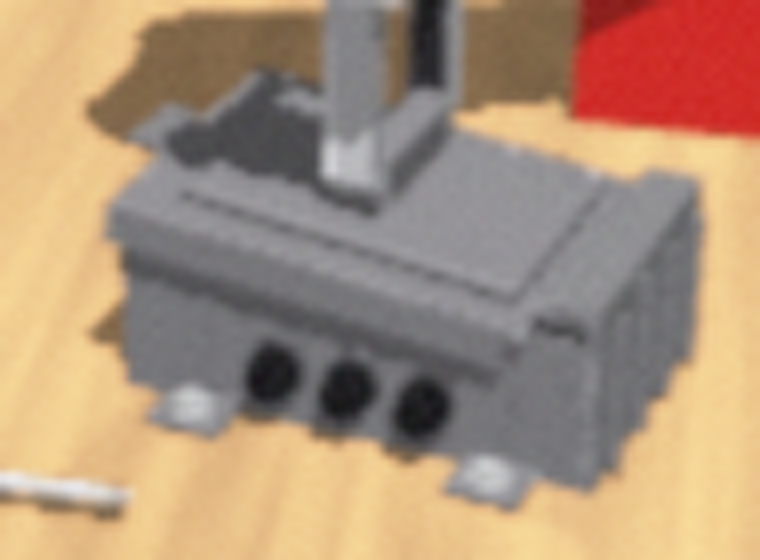

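The lip is seated at the rear wall and the cover is swinging down about it. I'll lower the free end to the ramp, then release and rise.

Call:
carry_out:
  targets:
    - [1,[0,1,3],0]
    - [1,[0,0,0],0]
    - [0.55,[0,0,0],0]
    - [0,[0,0,0],0]
    - [0,[0,0,0],0]
    - [0,[0,0,0],0]

```text
time_s: 10.75
eef_pos: [0.5749, -0.1556, 0.0848]
ee_rot: [-2.498, -1.897, 0.016]
contact_force: [-0.2, -0.4, -0.2]
gripper_width: 0.896
```

Run:
```python
from h import *
delta([0.6021,-0.1615,0.0915],np.pi/2-0.272)
c=cam('wrist','w13')
cv2.imwrite('pics/w13c.png',cv2.resize(c['pixels'][40:190,150:370],None,fx=3.6,fy=3.6,interpolation=cv2.INTER_CUBIC))
c=cam('side','s13')
cv2.imwrite('pics/s13c.png',cv2.resize(c['pixels'][145:215,205:300],None,fx=8,fy=8,interpolation=cv2.INTER_CUBIC))
```

```text
t 10.75 p [ 0.5749 -0.1556  0.0848] yawx 1.299 tool shift mm [ 1.6 27.8 -7. ] turn 0.0004807238142974235 F [-0.2 -0.4 -0.2] w 0.896 q7 1.39
```

View pics/w13c.png

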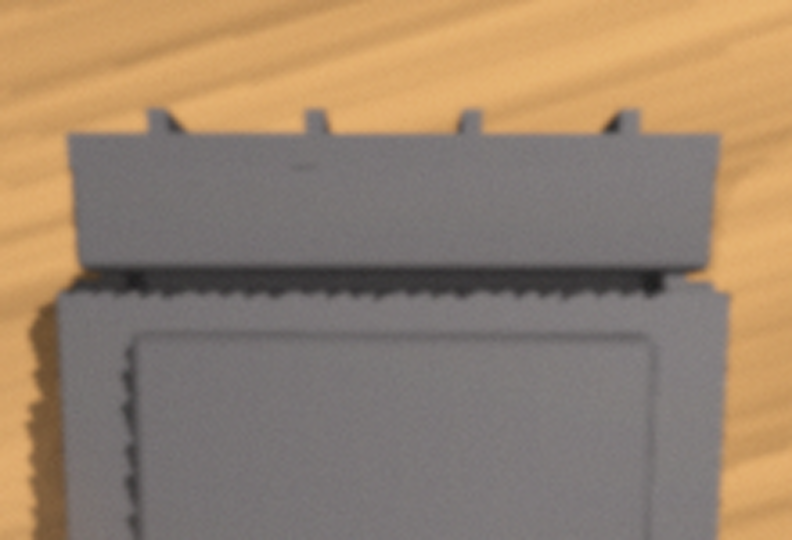

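View pics/s13c.png

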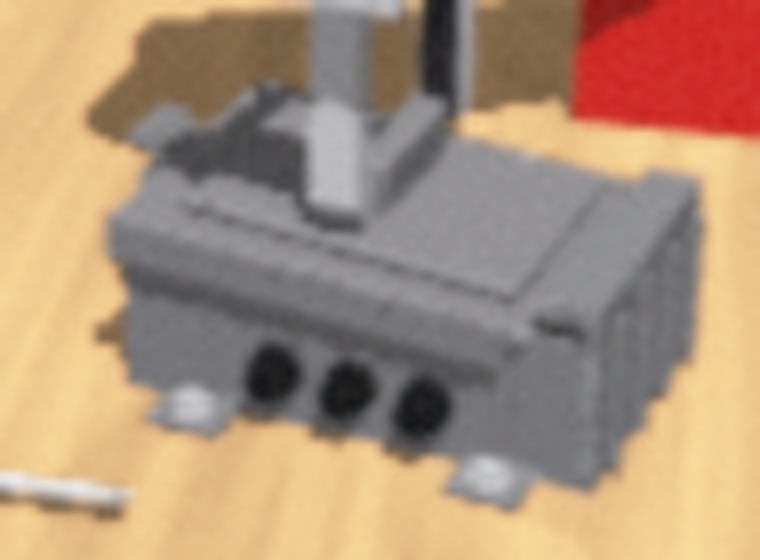

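It's released with the free end resting on the catch ramp. Next: rise, close the fingers, and go over the crown's free end (about +52 mm along tool y).

Call:
carry_out:
  targets:
    - [0,[0,0,-15],0]
    - [0,[0,0,-25],0]
    - [0,[0,0,-25],0]
    - [1,[0,18,0],0]
    - [1,[0,18,0],0]
    - [1,[0,16,0],0]
    - [1,[0,0,0],0]
    - [1,[0,0,0],0]
    - [1,[0,0,0],0]
    - [1,[0,0,0],0]
    - [1,[0,0,0],0]
    - [1,[0,0,0],0]
    - [1,[0,0,0],0]

```text
time_s: 12.15
eef_pos: [0.6259, -0.1691, 0.1613]
ee_rot: [-2.499, -1.9, 0.012]
contact_force: [0.4, 0.4, -0.3]
gripper_width: 0.187
```

Run:
```python
from h import *
# crown end lid x=66 -> box x ~65
b=np.array([.5658,-.1522]); t=b+.065*np.array([np.cos(-.272),np.sin(-.272)])
delta([*t,0.085],np.pi/2-0.272)
cam('wrist','w14')
c=cam('side','s14')
cv2.imwrite('pics/s14c.png',cv2.resize(c['pixels'][110:215,190:320],None,fx=5.5,fy=5.5,interpolation=cv2.INTER_CUBIC))
```

```text
t 12.15 p [ 0.6259 -0.1691  0.1613] yawx 1.3 tool shift mm [ 0.5  3.1 76.3] turn 0.000980196890705276 F [ 0.4  0.4 -0.3] w 0.187 q7 1.42
```

View pics/w14.png

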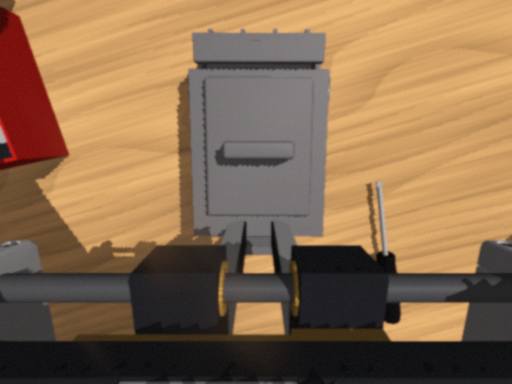

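View pics/s14c.png

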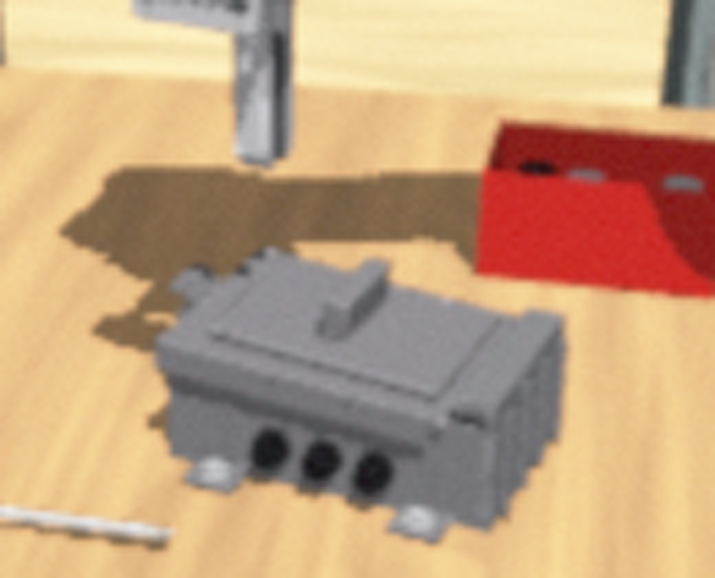

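The wrist view shows the cover centred on the box: ledge (193–326, 48), crown end at row 215, catch at (260,243). I'll descend over the crown end.

Call:
carry_out:
  targets:
    - [1,[0,3,15],0]
    - [1,[0,0,20],0]
    - [1,[0,0,18],0]
    - [1,[0,0,8],0]
    - [1,[0,0,0],0]
    - [1,[0,0,0],0]

```text
time_s: 12.85
eef_pos: [0.6285, -0.1702, 0.095]
ee_rot: [-2.499, -1.899, 0.013]
contact_force: [-0.2, -0.3, -0.0]
gripper_width: 0.005
```

Call:
carry_out:
  targets:
    - [1,[0,0,3],0]
    - [1,[0,0,3],0]
    - [1,[0,0,3],0]
    - [1,[0,0,3],0]

```text
time_s: 13.25
eef_pos: [0.6297, -0.1706, 0.0844]
ee_rot: [-2.501, -1.9, 0.01]
contact_force: [0.3, -0.2, 1.2]
gripper_width: 0.007
```

Run:
```python
from h import *
b=np.array([.5658,-.1522]); t=b+.065*np.array([np.cos(-.272),np.sin(-.272)])
delta([*t,0.073],np.pi/2-0.272)
c=cam('side','s15')
cv2.imwrite('pics/s15c.png',cv2.resize(c['pixels'][110:215,190:320],None,fx=5.5,fy=5.5,interpolation=cv2.INTER_CUBIC))
```

```text
t 13.25 p [ 0.6297 -0.1706  0.0844] yawx 1.3 tool shift mm [ 0.6 -1.4 11.4] turn 0.0008676982590105631 F [ 0.3 -0.2  1.2] w 0.007 q7 1.4
```

View pics/s15c.png

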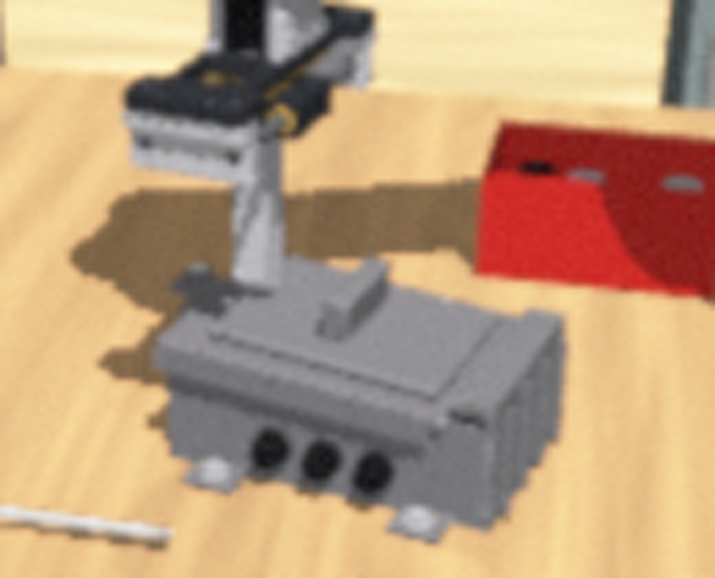

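Contact at z≈0.084, with the tips on the crown's end (265,285). Pressing in small steps.

Call:
carry_out:
  targets:
    - [1,[0,0,2],0]
    - [1,[0,0,2],0]
    - [1,[0,0,2],0]

```text
time_s: 13.6
eef_pos: [0.6302, -0.1706, 0.0799]
ee_rot: [2.501, 1.9, -0.009]
contact_force: [-7.1, 1.0, 16.3]
gripper_width: 0.005
```

Call:
carry_out:
  targets:
    - [1,[0,0,2.5],0]
    - [1,[0,0,2.5],0]
    - [1,[0,0,2.5],0]

```text
time_s: 13.9
eef_pos: [0.6307, -0.1709, 0.073]
ee_rot: [2.5, 1.9, -0.007]
contact_force: [-12.3, 3.2, 41.7]
gripper_width: 0.005
```

The tip is at z=0.073, the crown's shut height, with a firm stop. I'll back off and look.

Call:
carry_out:
  targets:
    - [1,[0,0,-5],0]
    - [1,[0,0,-15],0]
    - [1,[0,0,-30],0]
    - [1,[0,0,-30],0]
    - [1,[0,-30,-30],0]
    - [1,[0,-20,0],0]
    - [1,[0,0,0],0]

```text
time_s: 14.6
eef_pos: [0.5814, -0.1563, 0.1902]
ee_rot: [2.5, 1.9, -0.007]
contact_force: [0.7, -0.4, 0.3]
gripper_width: 0.003
```

Run:
```python
from h import *
delta([0.6021,-0.1615,0.0915],np.pi/2-0.272)
cam('wrist','w16')
c=cam('side','s16')
cv2.imwrite('pics/s16c.png',cv2.resize(c['pixels'][145:215,205:300],None,fx=8,fy=8,interpolation=cv2.INTER_CUBIC))
c=cam('scene','c16')
cv2.imwrite('pics/c16c.png',cv2.resize(c['pixels'][150:245,150:250],None,fx=6,fy=6,interpolation=cv2.INTER_CUBIC))
```

```text
t 14.6 p [ 0.5814 -0.1563  0.1902] yawx 1.3 tool shift mm [ 0.9 21.4 98.7] turn 0.001127751884129502 F [ 0.7 -0.4  0.3] w 0.003 q7 1.42
```

View pics/w16.png

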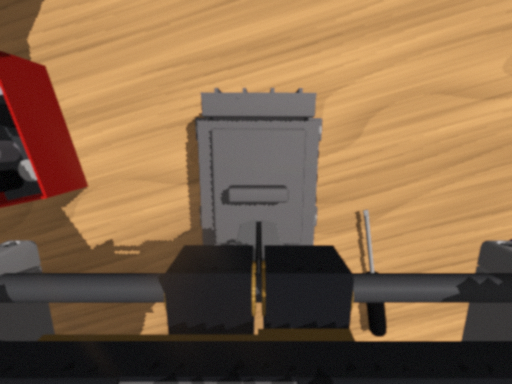

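View pics/s16c.png

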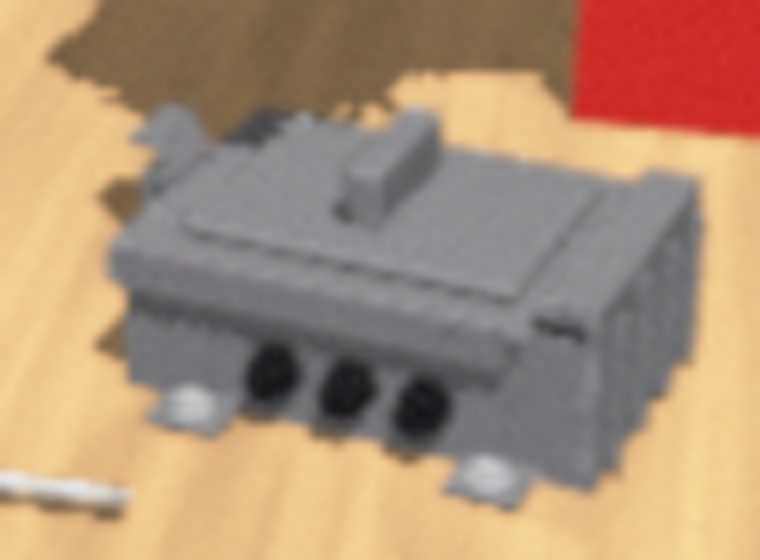

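View pics/c16c.png

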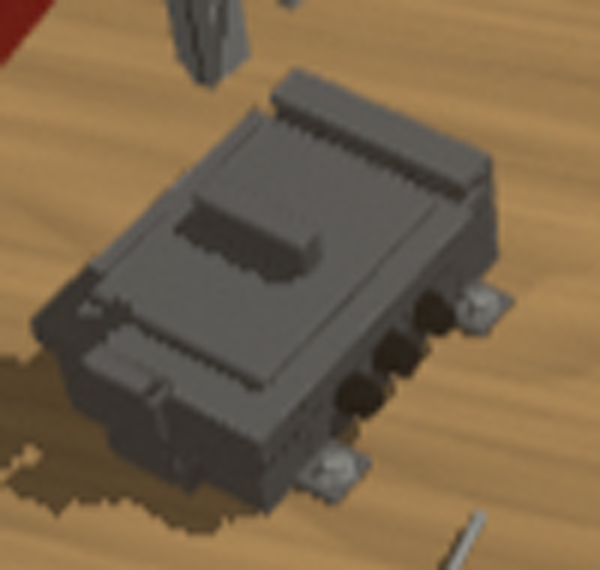

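Both views show the cover flat with the catch hook standing over the plate's edge (scene crop 130,370). I'll check the height numerically by casting rays across two views.

Run:
```python
from h import *
np.set_printoptions(precision=4,suppress=True)
S,D,W=cam('scene'),cam('side'),cam('wrist')
def tri(a,b):
    (p,d),(q,e)=ray(*a),ray(*b); s,t=np.linalg.lstsq(np.c_[d,-e],q-p,rcond=None)[0]
    x,y=p+s*d,q+t*e; m=(x+y)/2; c,si=np.cos(-.272),np.sin(-.272); u=m[:2]-[.565,-.1517]
    return np.array([c*u[0]+si*u[1],-si*u[0]+c*u[1],m[2]]),np.linalg.norm(x-y)
print('front +y plate corner', tri((S,194.2,223.3),(D,219.4,175)))
print('crown front +y', tri((S,193.5,214.5),(D,228,172.8)))
# predictions for shut / on ramp: corner pixels
b=np.array([.565,-.1517]);c,s=np.cos(-.272),np.sin(-.272)
def P(x,y,z): return [b[0]+c*x-s*y,b[1]+s*x+c*y,z]
for z in (.065,.072,.076): print(z,proj(S,P(.099,.068,z)),proj(D,P(.099,.068,z)))
for n,c_,l in (('S',S,(150,150)),('D',D,(205,145))): print(n,proj(c_,P(.1,.0,.068)))
cv2.imwrite('pics/f17.png',cv2.resize(S['pixels'][190:245,150:215],None,fx=10,fy=10,interpolation=cv2.INTER_CUBIC))
```

```text
front +y plate corner (array([0.0951, 0.0676, 0.0641]), np.float64(0.0031306652246842143))
crown front +y (array([0.075 , 0.05  , 0.0679]), np.float64(0.002543658688763818))
0.065 [193.2001 223.6022] [217.7924 174.9267]
0.072 [192.8625 221.9799] [217.7179 172.8362]
0.076 [192.6679 221.0448] [217.6751 171.6352]
S [172.9373 212.5248]
D [227.5907 164.9007]
```

View pics/f17.png

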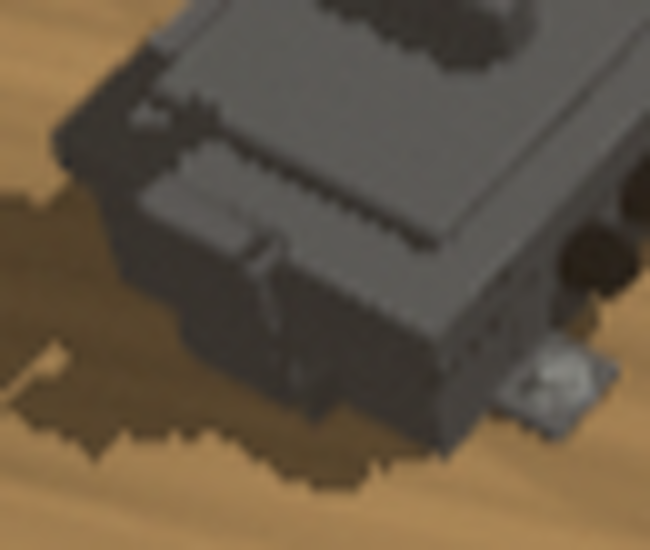

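The front corner is at z≈0.064, matching shut at 0.065 (on the ramp it would be above 0.075), and the hook is over the plate. The tool is clear, so I'm handing in.

```bash
python3 -c "
from h import *
print(arm.sign_off())"
```

```text
the job is handed in; nothing more can be done
None
```

The cover is back on the box, shut and under the spring catch, and I've handed the job in. It took about 15 s of the 48 s allowed.

**How it was done:** I gripped the rib by its ends so the cover could swivel between the pads. Lowering it onto the catch tipped the free end up. I slid the lip under the ledge until it met the rear wall, swung the cover down and let go. Then I pressed the crown's free end with closed fingers until it stopped.

**Last checks:**
- **Height:** the free-end corner measured about 64 mm high. Shut is 65, and still resting on the catch would be above 75.
- **Catch:** the camera views show the cover flat with the hook over the plate's edge.
- **Alignment:** it looked centred to about 1 mm before I pressed. I didn't measure it again after the press, but the last wrist view shows it in line with the box.
- **Hands off:** the gripper was about 19 cm above the bench with no contact force.
- **Other things on the bench:** the bin and screwdriver looked where they were. The arm never went near the multimeter, and I took no separate measurement of any of the three.

**What disagreed or ran high:**
- **Pressing force:** it peaked at about 42 N through the fingertips as the cover bottomed out, above the 10–16 N needed to latch. The 40 N limit is for the arm and gripper body, but this was higher than I intended.
- **Crown corner:** its height came out about 5 mm low, at 68 mm instead of 73. The two camera rays missed each other by 2.5–3 mm at both corners, so I relied on the plate corner and the views.

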